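# Empty the pastel tray and offer the fuller refill tin

### The arm

A 6-joint arm with a two-finger parallel gripper is mounted at the origin on the work surface. World frame = base frame: x ahead of the robot, y to its left, z up, the work surface at z = 0. Lengths are in m, angles in rad, forces in N, time in s.
With the tool pointing down it reaches from about 0.35 to 0.975 m from the base axis. Payload 4.9 kg.
Tool frame: the origin (TCP) lies between the finger pads; the fingertips stand 19 mm ahead of it and the grasp point (between the pads) is the TCP; z points along the fingers, y is the line along which they close (so a half turn about z gives the same grasp; the last joint's range is limited). The gripper opens to 85 mm and grips with 20 to 120 N. Pads are 22 mm wide; open, the fingers measure 114 mm over their backs; the gripper's body (76 mm by 85 mm) begins 54 mm behind the grasp point. The pads swing forward as they close: fully open they stand 13 mm farther back than shut.
Start: joints at [1.207, 0.053, 1.613, -0, 1.476, -0.119], TCP at [0.151, 0.606, 0.25] pointing down, gripper open.
Joint ranges: [-3.01, 3.01], [-1.01, 2.22], [0.06, 2.58], [-1.02, 4.17], [0.09, 2.62], [-3.14, 3.14]. Speed limits (rad/s): [2.57, 2.57, 3.14, 3.14, 3.14, 3.14].

### API

Orientations are given as a rotation vector (axis times angle).
In Python, from station import ctrl gives the robot as it stands. The module is installed in compiled form; this text tells all that it offers.
- The arm moves only by the tool servo_tool, never from a script. Its argument "increments" is a list that holds one entry, the list of rows, each a list of 5 numbers: the finger opening in cm, from 0 to 8.54, then the shift along the tool's x, y, z in cm, then the turn about the tool's z in degrees. A call has 1 to 5 rows; each row is the pose to reach, as a shift and turn from the pose commanded when the call began, along the tool's axes at that moment; what a row does not reach only later rows make up. A row lasts 1/10 s, in which the tool goes at most 50 mm and 8.59 degrees, less where a joint would pass 70% of its speed; a pose out of reach is approached as far as the arm can. A call with a gripper value outside its range is refused whole. The fingers move at their own pace and stop on an object; "newtons" is the grip in N (left out, the last holds). Time passes only in rows, so rows that repeat a pose let the fingers close. It gives the time, the measured TCP pose, the force, the opening and the grip force at its end, in the units of the state.
- ctrl.get_obs(): the state, without advancing time (a new reading comes with each control period).
- ctrl.get_image(name): name is "side" or "top" or "wrist"; returns a dict with "img" (480x640x3 uint8, red, green, blue), "fx", "fy", "cx", "cy" (pixels), "k1" (the pictures are not rectified: a ray, as slopes to the right and down, at radius r is drawn at 1 + k1 r^2 times it, then the intrinsics apply), "rvec" (rotation vector, rad) and "tvec" (3), from world to camera coordinates, as OpenCV has them; the wrist camera has in their place "mount" (4x4, takes a point from camera to tool coordinates, whose origin is the TCP and whose axes are the flange's). Camera axes: x right, y down, z forward; pixel columns grow to the right and rows downward; lengths in m; the calibration is good to about 2 mm. A picture is of the moment at which its call begins: read the wrist's pose just before it. There is no depth.
- ctrl.finish_job(): hands the job in; it is judged then, once.
The state is a dict: "t": time; "q": joint angles; "dq": joint speeds; "effort": joint torques, N m; "tool_pos": TCP position; "tool_rot": TCP orientation; "contact_force": force on the tool from outside, world axes, zero at the start; "wrist_torque": the same for the moment, N m; "opening": finger opening in m; "grip_force": force on a finger pad.
Only numpy, scipy, OpenCV 4.12 (cv2) and the standard library are available. Lean on these libraries where they do the work, as an engineer would, in place of code of your own. Each camera call takes 0.05 s, during which the arm holds its last target. There are 200 camera calls.

### The job

The pastel tray wants refilling: lift it by its wooden grip, tip all four worn stubs off its open lip into the wooden stub box, and set the empty tray back down flat on the table. Then lift the two matching closed tins in turn to feel which is the heavier, standing the lighter one upright on the table again, and finish still holding the heavier tin upright over the middle of the empty tray, about a hand's breadth (10 cm) above it, ready to be opened. Do not drop or overturn the tins or drop the tray, and leave the painter's other things where they are.

Things in the scene. Friction and masses are not known exactly. Their poses are not given: they have to be found in the camera images.
- tray: Cream enamelled tray, dark blue rim, 0.15 kg. Origin: underside, mid-floor; x from the grip to the open lip, z up. Floor 3 mm thick, x -60 to +65, y -45 to +45 mm; walls 14 mm high at sides and back; lip end (x = +65) fully open. At the back an upright dark wooden grip, 12 mm thick (x -72 to -60), 44 mm wide, top 64 mm above the underside. Stubs slide off once the lip is tipped down 30 deg or so.
- tray_grip (a point): Point in the middle of the tray's wooden grip, 50 mm above the tray's underside (14 mm below the grip's top), at x = -66 mm of the tray.
- tray_lip (a point): Middle of the tray's open lip, on its floor: x = +65 mm, 3 mm above the underside.
- tray_mid (a point): Middle of the tray, on its floor: x = 0, y = 0, 3 mm above the underside.
- stub1: Short red stub of hard square pastel, 16 x 30 x 16 mm, 11 g; lies loose on the tray at the start. Origin: centre of its underside as it lies.
- stub2: Short yellow stub of hard square pastel, 16 x 26 x 16 mm, 11 g; lies loose on the tray at the start. Origin: centre of its underside as it lies.
- stub3: Short blue stub of hard square pastel, 16 x 28 x 16 mm, 11 g; lies loose on the tray at the start. Origin: centre of its underside as it lies.
- stub4: Short green stub of hard square pastel, 16 x 32 x 16 mm, 11 g; lies loose on the tray at the start. Origin: centre of its underside as it lies.
- stub_box: Open box of pale wood, 150 x 150 mm outside, 50 mm high, walls and floor 8 mm; does not move. Origin: centre of its underside, z up.
- table: The wooden work table; its top is the work surface, at height 0.
- tin_a: Closed round aluminium tin, knurled dark screw lid, violet band; 60 mm across, 95 mm high, plain upright sides; packed pastel sticks inside. Origin: centre of its underside, z up its axis. The two tins look the same; one is fuller and weighs clearly more (by at least 1.2 N; each weighs 0.1 to 0.5 kg). Which one it is, and at which of the two places it stands, changes unseen.
- tin_b: Closed round aluminium tin, knurled dark screw lid, violet band; 60 mm across, 95 mm high, plain upright sides; packed pastel sticks inside. Origin: centre of its underside, z up its axis. The two tins look the same; one is fuller and weighs clearly more (by at least 1.2 N; each weighs 0.1 to 0.5 kg). Which one it is, and at which of the two places it stands, changes unseen.
- blue_jar: Bystander: paint jar, blue, white lid, 51 mm across, 54 mm high. Origin: centre of its underside.
- ochre_jar: Bystander: paint jar, ochre, white lid, 51 mm across, 54 mm high. Origin: centre of its underside.
- brush_mug: Bystander: blue mug, 80 mm across and 95 mm high, with brushes that reach 215 mm high. Origin: centre of its underside.
- tape_roll: Bystander: roll of masking tape lying flat, 90 mm across, 25 mm high. Origin: centre of its underside.
- palette_knife: Bystander: palette knife lying flat along its x, 210 mm long, 20 mm wide, 18 mm high. Origin: underside, about its middle.

How it is judged:
By the outcome, as a careful person would: the job done as asked, in the order asked, and still so for the second after the job is handed in, while the arm keeps its last pose, push and grip.
It also fails if it takes over 72 s, if anything falls off the work surface, if the arm or the gripper's body presses on something with over 40 N, if the wrist force passes 120 N, or if a joint passes its speed limit or range.

## Working session

There is one attempt and no reset: what is moved stays moved. The work goes in short steps, Python scripts to look and compute and a tool call to move; the robot and the scene stay as the last step left them, time stands still between calls to the robot, and variables do not carry over. Pictures are saved under pics/ and viewed, at most 10 in all, crops included, and the job is handed in when it is done.

Besides the shell and the picture viewer there is one more tool, called after "Emit:" as name(argument=value, ...), one argument or row to a line, values as JSON. servo_tool: Moves the arm, as the interface text tells. Its arguments: {"type":"object","properties":{"increments":{"type":"array"},"newtons":{"type":"number"}},"required":["increments"]}

```bash
mkdir -p pics; cat > h.py <<'E'
import numpy as np, cv2
from scipy.spatial.transform import Rotation as R
from station import ctrl
def snap(n):
    o=ctrl.get_obs(); d=ctrl.get_image(n)
    if n=="wrist":
        M=np.array(d["mount"]); Rt=R.from_rotvec(o["tool_rot"]).as_matrix()
        Rc=Rt@M[:3,:3]; c=Rt@M[:3,3]+np.array(o["tool_pos"])
    else:
        Rw=R.from_rotvec(np.ravel(d["rvec"])).as_matrix(); Rc=Rw.T; c=-Rc@np.ravel(d["tvec"])
    d["Rc"]=Rc; d["c"]=c
    return d
def ray(d,uv):
    K=np.array([[d["fx"],0,d["cx"]],[0,d["fy"],d["cy"]],[0,0,1.]])
    p=cv2.undistortPoints(np.array(uv,float).reshape(-1,1,2),K,np.array([d["k1"],0,0,0,0.]))[:,0]
    return np.c_[p,np.ones(len(p))]@d["Rc"].T
def onz(d,uv,z):
    r=ray(d,uv); return d["c"]+r*((z-d["c"][2])/r[:,2])[:,None]
def tri(d1,u1,d2,u2):
    A=np.zeros((3,3));b=np.zeros(3)
    for d,u in((d1,u1),(d2,u2)):
        r=ray(d,[u])[0]; r/=np.linalg.norm(r); P=np.eye(3)-np.outer(r,r); A+=P;b+=P@d["c"]
    return np.linalg.solve(A,b)
def save(d,f): cv2.imwrite("pics/"+f+".png",cv2.cvtColor(d["img"],cv2.COLOR_RGB2BGR))
E
python3 - <<'E'
from h import *
import pickle
o=ctrl.get_obs(); print({k:np.round(v,3) for k,v in o.items()}); print(R.from_rotvec(o["tool_rot"]).as_matrix().round(3))
S={}
for n in("side","top","wrist"):
    d=snap(n); save(d,n+"0"); S[n]=d; print(n,d["c"].round(3),d["Rc"][:,2].round(2),d["k1"],d["fx"])
pickle.dump(S,open("s0.pkl","wb"))
E
```

```text
{'t': np.float64(0.0), 'q': array([ 1.207,  0.053,  1.614, -0.   ,  1.476, -0.119]), 'dq': array([ 0.001,  0.001,  0.001, -0.   ,  0.   , -0.001]), 'effort': array([-2.0000e-03, -3.9366e+01, -3.7018e+01, -0.0000e+00,  7.0000e-03,
        0.0000e+00]), 'tool_pos': array([0.151, 0.606, 0.249]), 'tool_rot': array([-3.830e-01, -3.118e+00,  3.000e-03]), 'contact_force': array([ 0.042, -0.915, -0.148]), 'wrist_torque': array([-0.029,  0.039, -0.027]), 'grip_force': np.float64(0.0), 'opening': np.float64(0.085)}
[[-0.97   0.242 -0.001]
 [ 0.242  0.97  -0.002]
 [ 0.    -0.002 -1.   ]]
side [0.34  0.875 0.781] [ 0.19 -0.77 -0.61] 0.037948843836413115 578.4761798325294
top [ 0.412 -0.057  1.265] [ 0.11 -0.   -0.99] -0.14469051892638304 507.90099635527565
wrist [0.075 0.625 0.374] [ 0.29 -0.07 -0.95] -0.01283581950766864 417.7964643305276
```

View pics/top0.png

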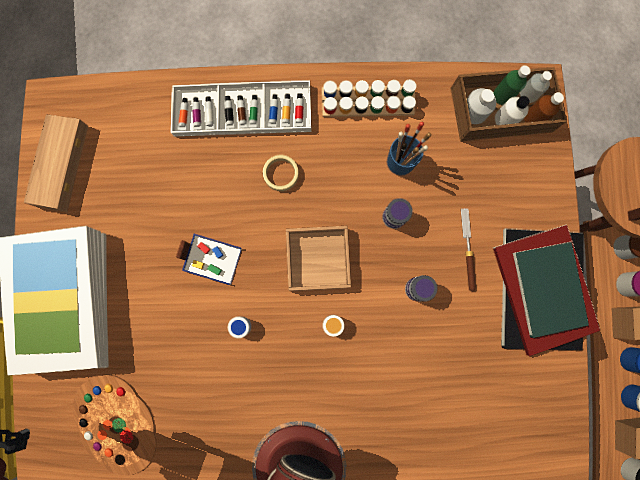

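View pics/side0.png

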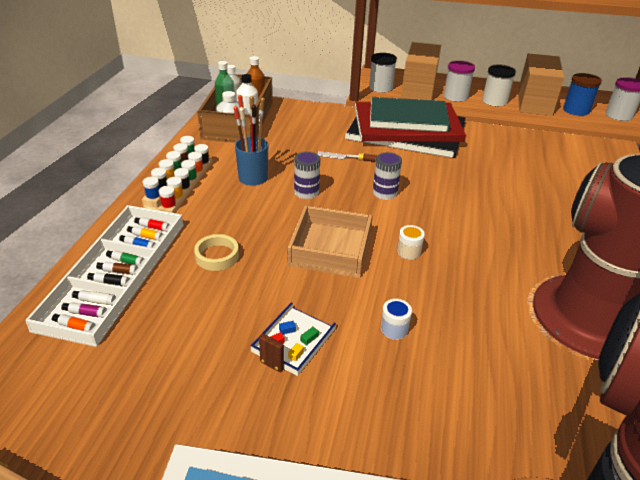

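The top view shows the tray at (212,258) with its grip on the left at (185,249), the box at (320,260), tins at (398,213) and (421,288), and jars at (238,327) and (333,325). The side view agrees: grip (272,351), tins (307,175) and (387,175), box (330,240).

```bash
python3 - <<'E'
from h import *
import pickle
S=pickle.load(open("s0.pkl","rb")); T,D=S["top"],S["side"]
a=T["img"][215:305,160:470]; b=D["img"][130:385,230:430]
for i,(im) in enumerate((a,b)):
    k=(2.55,3.0)[i]; cv2.imwrite(f"pics/c{i}.png",cv2.cvtColor(cv2.resize(im,None,fx=k if i==0 else 2.3,fy=k if i==0 else 2.3,interpolation=cv2.INTER_CUBIC),cv2.COLOR_RGB2BGR))
def blobs(d,lo,hi,box,mn=20):
    x0,y0,x1,y1=box; h=cv2.cvtColor(d["img"],cv2.COLOR_RGB2HSV)
    m=cv2.inRange(h,np.array(lo),np.array(hi)); z=np.zeros_like(m); z[y0:y1,x0:x1]=m[y0:y1,x0:x1]
    n,l,s,c=cv2.connectedComponentsWithStats(z)
    return [(c[i].round(1),s[i]) for i in range(1,n) if s[i][4]>mn]
print("grip");[print(x) for x in blobs(T,(0,80,20),(20,255,90),(165,230,200,270))+blobs(D,(0,80,10),(20,255,110),(250,325,300,380))]
print("violet");[print(x) for x in blobs(T,(120,40,20),(160,255,160),(370,190,450,310),10)+blobs(D,(115,50,20),(160,255,160),(280,140,420,205),10)]
print("lid");[print(x) for x in blobs(T,(0,0,20),(180,255,100),(370,190,450,310),30)]
h=cv2.cvtColor(T["img"],cv2.COLOR_RGB2HSV)
print(h[244:256:2,176:196:2].tolist()[0:6:2])
print(T["img"][213,385:412].tolist())
E
```

```text
grip
(array([184.3, 250.4]), array([177, 241,  13,  19, 111], dtype=int32))
(array([271.7, 353.2]), array([259, 334,  25,  38, 611], dtype=int32))
violet
(array([399.5, 210.1]), array([390, 201,  19,  19, 275], dtype=int32))
(array([389.1, 222.5]), array([383, 214,  17,  14,  44], dtype=int32))
(array([409.4, 288.7]), array([406, 278,   9,  22,  39], dtype=int32))
(array([424.4, 287.8]), array([415, 279,  20,  19, 287], dtype=int32))
(array([306.9, 157.4]), array([298, 153,  19,  10, 158], dtype=int32))
(array([388.9, 157.9]), array([380, 153,  19,  11, 159], dtype=int32))
(array([306.4, 180.2]), array([295, 175,  24,  10, 148], dtype=int32))
(array([386.1, 180.7]), array([374, 174,  26,  12, 150], dtype=int32))
(array([385.2, 189.5]), array([374, 183,  24,  11, 143], dtype=int32))
(array([306.6, 189.1]), array([295, 184,  24,  10, 139], dtype=int32))
lid
(array([405.5, 220.1]), array([383, 199,  47,  39, 823], dtype=int32))
(array([423.7, 289.8]), array([406, 275,  44,  28, 410], dtype=int32))
(array([437.9, 304.8]), array([422, 302,  28,   8, 119], dtype=int32))
[[[14, 162, 197], [13, 163, 202], [11, 166, 152], [9, 162, 112], [9, 165, 54], [9, 147, 33], [9, 182, 28], [124, 111, 39], [19, 25, 81], [22, 48, 154]], [[13, 167, 192], [12, 172, 156], [7, 155, 99], [9, 161, 95], [13, 147, 33], [11, 163, 39], [10, 208, 43], [113, 141, 58], [19, 52, 161], [17, 51, 156]], [[13, 159, 205], [9, 173, 106], [9, 165, 110], [8, 127, 38], [10, 160, 35], [7, 152, 37], [113, 225, 51], [16, 58, 140], [19, 47, 153], [21, 45, 153]]]
[[105, 102, 100], [126, 122, 105], [91, 86, 85], [88, 85, 83], [83, 80, 79], [85, 85, 84], [91, 77, 101], [84, 62, 107], [85, 63, 105], [84, 61, 101], [84, 65, 101], [86, 66, 101], [91, 68, 106], [83, 64, 103], [83, 68, 104], [86, 65, 103], [82, 61, 100], [84, 64, 105], [82, 63, 104], [80, 60, 99], [85, 64, 104], [80, 62, 99], [81, 60, 102], [84, 66, 103], [81, 77, 87], [88, 89, 89], [66, 71, 74]]
```

View pics/c0.png

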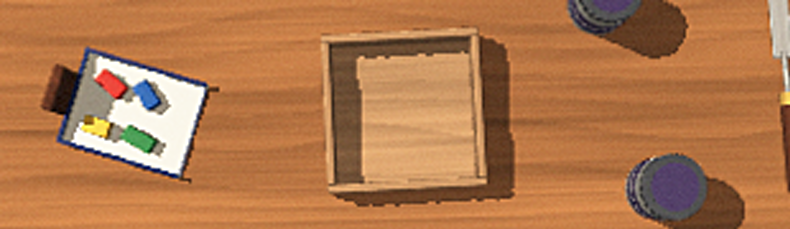

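View pics/c1.png

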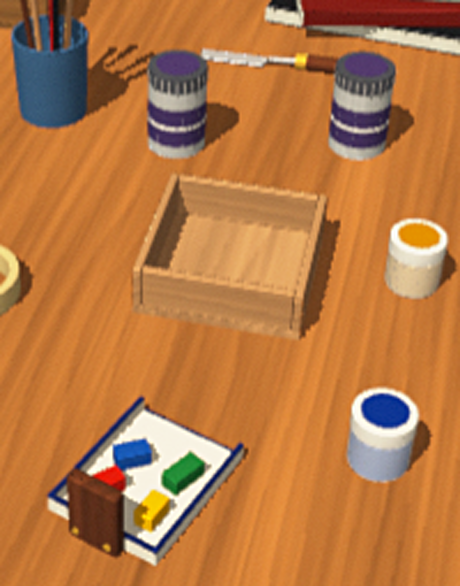

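Crops: tray rim corners in c0 at (88,48), (58,142), (185,178), (212,88). Box top corners are at (322,38), (476,30), (485,185), (330,190). The stubs all lie clear of one another on the tray floor.

```bash
python3 - <<'E'
from h import *
import pickle
S=pickle.load(open("s0.pkl","rb")); T,D=S["top"],S["side"]
c0=lambda p:np.array(p)/2.55+[160,215]
c1=lambda p:np.array(p)/2.3+[230,130]
for u,v in(((399.5,210.1),(306.9,157.4)),((424.4,287.8),(388.9,157.9))): print("tin",tri(T,u,D,v).round(4))
B=onz(T,c0([(322,38),(476,30),(485,185),(330,190)]),.05); print("box",B.round(3),B.mean(0).round(4))
print("box side", [tri(T,c0(p),D,c1(q)).round(3) for p,q in(((322,38),(135,270)),((476,30),(178,178)),((485,185),(326,196)))])
Q=onz(T,c0([(88,48),(58,142),(185,178),(212,88)]),.014); print("tray",Q.round(3))
x=(Q[2]+Q[3]-Q[0]-Q[1])/2; print("tray yaw",np.degrees(np.arctan2(x[1],x[0])),np.linalg.norm(x),"back",(Q[0]+Q[1])[:2]/2)
y=Q[0]-Q[1]; print("y dir",np.degrees(np.arctan2(y[1],y[0])))
h=cv2.cvtColor(T["img"],cv2.COLOR_RGB2HSV); m=(h[...,2]>75)&(h[...,2]<135)&(h[...,0]<16)&(h[...,1]>120)
m[:235]=0;m[270:]=0;m[:,:165]=0;m[:,198:]=0
n,l,s,c=cv2.connectedComponentsWithStats(m.astype(np.uint8)); i=1+np.argmax(s[1:,4]); print(c[i],s[i],"grip top onz",onz(T,[c[i]],.064).round(4))
print("tri grip",tri(T,c[i],D,c1((98,477))).round(4))
E
```

```text
tin [ 0.6172 -0.2539  0.095 ]
tin [ 0.4338 -0.3043  0.0953]
box [[ 0.583  0.015  0.05 ]
 [ 0.587 -0.131  0.05 ]
 [ 0.44  -0.135  0.05 ]
 [ 0.439  0.01   0.05 ]] [ 0.5123 -0.0604  0.05  ]
box side [array([0.584, 0.015, 0.046]), array([ 0.586, -0.132,  0.043]), array([ 0.441, -0.135,  0.048])]
tray [[0.584 0.248 0.014]
 [0.492 0.277 0.014]
 [0.455 0.152 0.014]
 [0.542 0.125 0.014]]
tray yaw -107.92567904868781 0.13013165970545462 back [0.53812304 0.26257497]
y dir -17.95748860865176
[180.15625  248.859375] [176 240  10  19  64] grip top onz [[0.5416 0.2706 0.064 ]]
tri grip [0.5403 0.2692 0.0684]
```

Emit:
servo_tool(
  increments=[
    [[8.5,-4.2,-2.1,0,0],[8.5,-8.4,-4.2,0,0],[8.5,-12.6,-6.4,0,0],[8.5,-16.8,-8.5,0,0],[8.5,-21,-10.7,0,0]],
  ],
)

```text
t: 0.65
tool_pos: [0.3302, 0.4502, 0.25]
tool_rot: [-0.383, -3.118, 0.0]
contact_force: [0.8, 0.9, -0.1]
opening: 0.0848
grip_force: 0.0
```

Emit:
servo_tool(
  increments=[
    [[8.5,-4.2,-2.1,1,0],[8.5,-8.4,-4.2,2,0],[8.5,-12.6,-6.4,3,0],[8.5,-16.8,-8.5,4,0],[8.5,-21,-10.7,5,0]],
  ],
)

```text
t: 1.15
tool_pos: [0.5081, 0.2954, 0.1997]
tool_rot: [-0.384, -3.118, -0.0]
contact_force: [0.3, 0.5, -0.0]
opening: 0.0847
grip_force: 0.0
```

Emit:
servo_tool(
  increments=[
    [[8.5,-2,-1,1,-8],[8.5,-3.9,-2,2,-16],[8.5,-3.9,-2,3,-24],[8.5,-3.9,-2,4,-32],[8.5,-3.9,-2,4,-40]],
  ],
)

```text
t: 1.65
tool_pos: [0.539, 0.2673, 0.1577]
tool_rot: [0.713, -3.055, 0.001]
contact_force: [-0.9, 0.0, -0.6]
opening: 0.0852
grip_force: 0.0
```

Emit:
servo_tool(
  increments=[
    [[8.5,0,0,0,-8.5],[8.5,0,0,0,-17],[8.5,0,0,0,-25.5],[8.5,0,0,0,-34],[8.5,0,0,0,-42.5]],
  ],
)

```text
t: 2.15
tool_pos: [0.5398, 0.268, 0.1598]
tool_rot: [1.775, -2.591, -0.0]
contact_force: [-0.3, 0.2, -0.7]
opening: 0.0848
grip_force: 0.0
```

Emit:
servo_tool(
  increments=[
    [[8.5,0,0,0,-3.5],[8.5,0,0,0,-3.5],[8.5,0,0,0,-3.5]],
  ],
)

```text
t: 2.45
tool_pos: [0.5399, 0.268, 0.16]
tool_rot: [1.844, -2.543, -0.0]
contact_force: [-0.5, 0.4, 0.3]
opening: 0.085
grip_force: 0.0
```

```bash
cat >> h.py <<'E'
def to(p,yaw=None):
    "shift in cm along the tool's axes (and turn) to reach p with tool x at yaw deg"
    o=ctrl.get_obs(); M=R.from_rotvec(o["tool_rot"]).as_matrix()
    a=np.degrees(np.arctan2(M[1,0],M[0,0]))
    print("pos",np.round(o["tool_pos"],4),"xyaw",a.round(2),"tilt",np.degrees(np.arccos(-M[2,2])).round(2),"q",np.round(o["q"],2),"t",round(float(o["t"]),2))
    print("F",np.round(o["contact_force"],2),"open",round(float(o["opening"]),4),"grip",round(float(o["grip_force"]),1))
    if p is not None: print("shift cm",(100*M.T@(np.array(p)-o["tool_pos"])).round(2),"turn",None if yaw is None else round((a-yaw+180)%360-180,2))
E
python3 - <<'E'
from h import *
to((.540,.268,.05),-108)
d=snap("wrist"); save(d,"w1")
E
```

```text
pos [0.5399 0.268  0.16  ] xyaw -108.11 tilt 0.03 q [ 0.34  0.07  1.75  0.    1.32 -2.49] t 2.45
F [-0.48  0.36  0.26] open 0.085 grip 0.0
shift cm [-1.0e-02 -1.0e-02  1.1e+01] turn -0.11
```

View pics/w1.png

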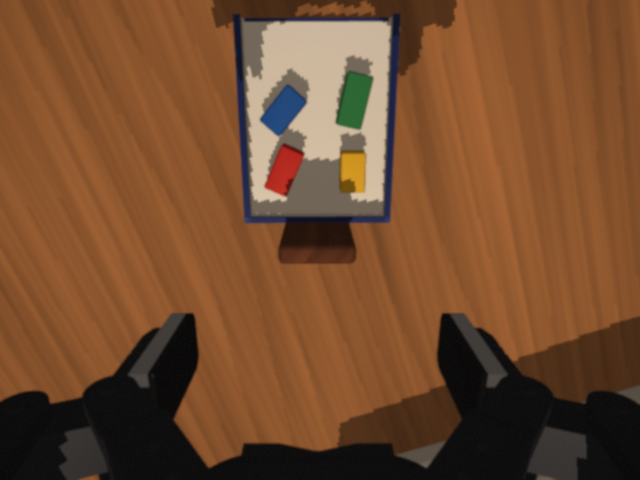

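The wrist view shows the tray squarely under the tool, with the grip top face spanning columns 280–355 at rows 247–262. The fingers are well outside it.

```bash
python3 - <<'E'
from h import *
d=snap("wrist")
P=onz(d,[(280,262),(355,262),(282,247),(353,247)],.064); print(P.round(4)); print(P.mean(0))
Q=onz(d,[(247,220),(389,220),(399,15),(237,15)],.014); print(Q.round(4)); v=(Q[2]+Q[3]-Q[0]-Q[1]);print(np.degrees(np.arctan2(v[1],v[0])),Q[:2].mean(0),np.linalg.norm(v)/2)
to(np.r_[P.mean(0)[:2],.05],-108)
E
```

```text
[[0.5608 0.269  0.064 ]
 [0.5205 0.2821 0.064 ]
 [0.5567 0.2609 0.064 ]
 [0.5191 0.2732 0.064 ]]
[0.53926383 0.27127461 0.064     ]
[[0.5821 0.2504 0.014 ]
 [0.4916 0.2799 0.014 ]
 [0.4536 0.1621 0.014 ]
 [0.5435 0.1328 0.014 ]]
-108.03474355956348 [0.53688627 0.26516737 0.014     ] 0.1238114543848898
pos [0.54   0.268  0.1601] xyaw -108.08 tilt 0.02 q [ 0.34  0.07  1.75 -0.    1.32 -2.49] t 2.55
F [0.4  0.28 0.08] open 0.0853 grip 0.0
shift cm [-0.29  0.16 11.01] turn -0.08
```

Emit:
servo_tool(
  increments=[
    [[8.5,-0.3,0.1,3,0],[8.5,-0.3,0.1,6,0],[8.5,-0.3,0.1,9,0],[8.5,-0.3,0.1,10.4,0],[8.5,-0.3,0.1,10.8,0]],
  ],
  newtons=60,
)

```text
t: 3.05
tool_pos: [0.5387, 0.2707, 0.0502]
tool_rot: [1.843, -2.539, -0.002]
contact_force: [0.8, 1.1, -0.6]
opening: 0.0849
grip_force: 0.0
```

Emit:
servo_tool(
  increments=[
    [[3,0,0,0,0],[3,0,0,0,0],[3,0,0,0,0],[3,0,0,0,0],[3,0,0,0,0]],
  ],
  newtons=60,
)

```text
t: 3.55
tool_pos: [0.5416, 0.2719, 0.0545]
tool_rot: [-1.844, 2.539, -0.002]
contact_force: [0.2, 0.5, 5.5]
opening: 0.0432
grip_force: 61.7
```

Emit:
servo_tool(
  increments=[
    [[3,0,0,0,0],[3,0,0,0,0],[3,0,0,-0.5,0],[3,0,0,-1.0,0],[3,0,0,-2,0]],
  ],
  newtons=80,
)

```text
t: 4.05
tool_pos: [0.5388, 0.2708, 0.0713]
tool_rot: [1.844, -2.54, -0.001]
contact_force: [-0.8, 0.1, -2.1]
opening: 0.0424
grip_force: 81.2
```

```bash
python3 - <<'E'
from h import *
to(None); d=snap("side"); cv2.imwrite("pics/s2.png",cv2.cvtColor(cv2.resize(d["img"][200:400,200:430],None,fx=2.5,fy=2.5),cv2.COLOR_RGB2BGR))
E
```

```text
pos [0.5388 0.2708 0.0713] xyaw -108.03 tilt 0.18 q [ 0.34  0.18  1.79  0.    1.17 -2.48] t 4.05
F [-0.84  0.13 -2.09] open 0.0424 grip 81.2
```

View pics/s2.png

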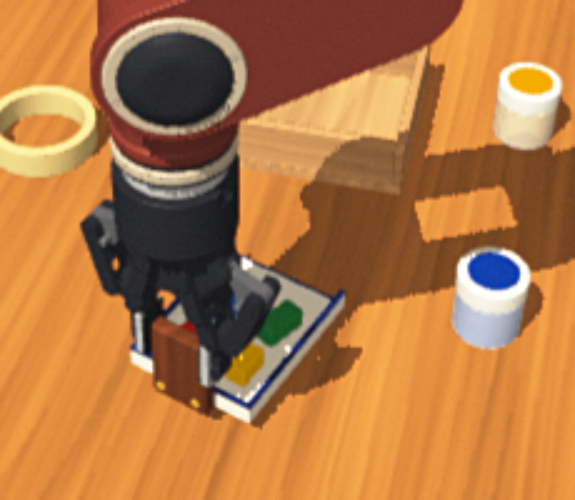

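The tray is held squarely by the grip and its lip looks about level, just above the table. I'll lift it with a firmer grip and look from the wrist.

Emit:
servo_tool(
  increments=[
    [[3,0,0,-1,0],[3,0,0,-2.5,0],[3,0,0,-4.5,0],[3,0,0,-6,0],[3,0,0,-6.5,0]],
  ],
  newtons=110,
)

```text
t: 4.6
tool_pos: [0.5415, 0.2718, 0.1407]
tool_rot: [-1.843, 2.538, -0.002]
contact_force: [0.1, -0.7, -2.3]
opening: 0.0421
grip_force: 111.4
```

```bash
python3 - <<'E'
from h import *
to((0.5123,.10,.16),-90); d=snap("wrist"); save(d,"w3")
E
```

```text
pos [0.5415 0.2718 0.1407] xyaw -108.02 tilt 0.28 q [ 0.34  0.1   1.76  0.    1.28 -2.48] t 4.6
F [ 0.11 -0.75 -2.34] open 0.0421 grip 111.4
shift cm [17.23 -2.55 -1.98] turn -18.02
```

View pics/w3.png

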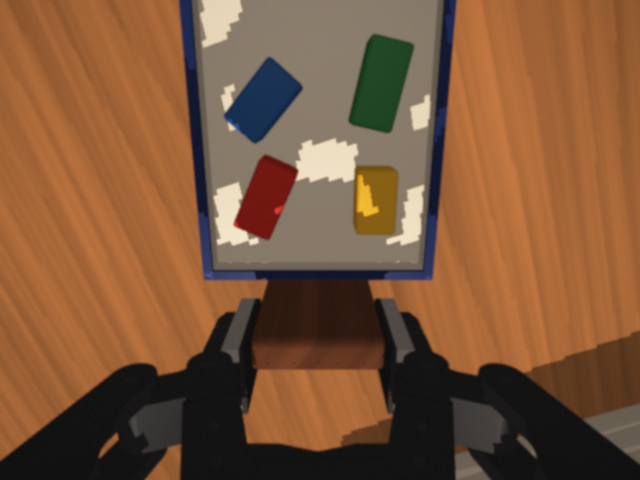

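The wrist view shows the tray level in the fingers (back rim at row 275) with all four stubs still on it. I'll carry it over the box.

Emit:
servo_tool(
  increments=[
    [[3,1,-0.2,-0.6,0],[3,3,-0.7,-1.2,0],[3,5.5,-1.3,-1.8,0],[3,8,-1.9,-2.4,0],[3,10.5,-2.5,-3,0]],
  ],
)

```text
t: 5.15
tool_pos: [0.5302, 0.162, 0.1664]
tool_rot: [1.845, -2.54, -0.001]
contact_force: [-0.8, 0.1, -2.4]
opening: 0.0419
grip_force: 111.5
```

Emit:
servo_tool(
  increments=[
    [[3,2.5,-0.6,0,-2],[3,5,-1.2,0,-4],[3,7.5,-1.8,0,-6],[3,10,-2.4,0,-7],[3,11.5,-2.8,0,-8]],
  ],
)

```text
t: 5.65
tool_pos: [0.5211, 0.0435, 0.1662]
tool_rot: [2.016, -2.406, -0.002]
contact_force: [0.1, 0.7, -1.8]
opening: 0.0419
grip_force: 111.5
```

Emit:
servo_tool(
  increments=[
    [[3,0.5,0,0,0],[3,0.6,0,0,0],[3,0.6,0,0,0]],
  ],
)

```text
t: 5.95
tool_pos: [0.521, 0.04, 0.1669]
tool_rot: [2.018, -2.407, -0.001]
contact_force: [-0.7, 0.7, -2.3]
opening: 0.0418
grip_force: 111.5
```

```bash
python3 - <<'E'
from h import *
to((0.524,.04,.17),-100); d=snap("side"); save(d,"s4"); d=snap("top"); save(d,"t4")
E
```

```text
pos [0.521  0.04   0.1669] xyaw -100.03 tilt 0.05 q [-0.07 -0.13  1.93  0.    1.34 -3.03] t 5.95
F [-0.72  0.68 -2.27] open 0.0418 grip 111.5
shift cm [-0.05 -0.3  -0.31] turn -0.03
```

View pics/s4.png

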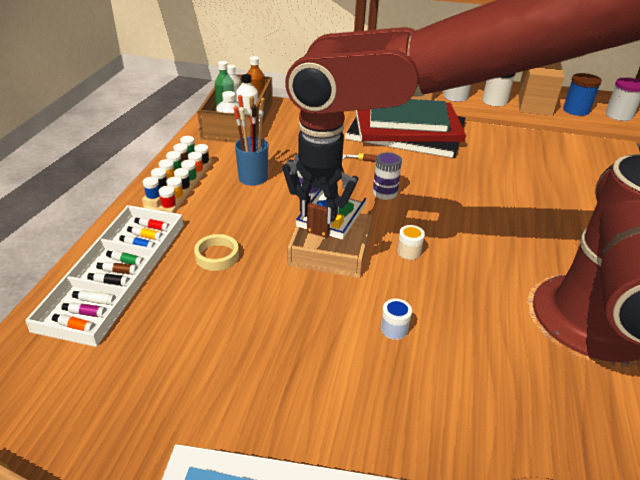

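The side view shows the tray held level over the box with the stubs on it. Next I'll ease the grip so it can pivot.

Emit:
servo_tool(
  increments=[
    [[3,0,0,0,0],[3,0,0,0,0],[3,0,0,0,0],[3,0,0,0,0],[3,0,0,0,0]],
  ],
  newtons=20,
)

```text
t: 6.55
tool_pos: [0.5213, 0.0398, 0.1673]
tool_rot: [-2.019, 2.407, 0.0]
contact_force: [0.2, -0.8, -2.5]
opening: 0.0421
grip_force: 111.5
```

```bash
cat >> h.py <<'E'
def lip(n):
    d=snap("side"); save(d,n); to(None)
    w=snap("wrist"); h=cv2.cvtColor(w["img"],cv2.COLOR_RGB2HSV)
    m=cv2.inRange(h,np.array((105,120,20)),np.array((130,255,140)))[:300]
    for r in range(20,290,40):
        x=np.where(m[r])[0]; print(r,(x.min(),x.max()) if len(x) else None,end=' ')
    for k,(a,b) in dict(red=((0,180,60),(6,255,255)),yel=((20,150,90),(32,255,255)),grn=((50,100,40),(80,255,200)),blu=((100,120,90),(115,255,255))).items():
        for nm,q in(("side",d),("wrist",w)):
            mm=cv2.inRange(cv2.cvtColor(q["img"],cv2.COLOR_RGB2HSV),np.array(a),np.array(b))
            if nm=="side": z=np.zeros_like(mm); z[190:280,280:380]=mm[190:280,280:380]; mm=z
            y,x=np.where(mm); print(k,nm,len(x),x.mean().round(),y.mean().round()) if len(x) else print(k,nm,0)
E
python3 -c "
from h import *
lip('s5')"
```

```text
pos [0.5213 0.0398 0.1673] xyaw -100.02 tilt 0.0 q [-0.07 -0.13  1.93  0.    1.34 -3.03] t 6.6
F [ 1.13  0.52 -2.36] open 0.0419 grip 111.5
20 (np.int64(182), np.int64(452)) 60 (np.int64(185), np.int64(448)) 100 (np.int64(189), np.int64(445)) 140 (np.int64(193), np.int64(442)) 180 (np.int64(196), np.int64(438)) 220 (np.int64(200), np.int64(435)) 260 (np.int64(425), np.int64(432)) red side 0
red wrist 2885 266.0 196.0
yel side 125 337.0 221.0
yel wrist 2580 375.0 199.0
grn side 129 346.0 208.0
grn wrist 3965 381.0 81.0
blu side 80 325.0 209.0
blu wrist 3172 491.0 288.0
```

Emit:
servo_tool(
  increments=[
    [[4.2,0,0,0,0],[3,0,0,0,0]],
  ],
  newtons=20,
)

```text
t: 6.85
tool_pos: [0.5213, 0.0397, 0.1673]
tool_rot: [-2.019, 2.407, 0.0]
contact_force: [-0.2, -0.1, -1.8]
opening: 0.0422
grip_force: 93.1
```

Emit:
servo_tool(
  increments=[
    [[4.25,0,0,0,0],[3,0,0,0,0]],
  ],
  newtons=20,
)

```text
t: 7.05
tool_pos: [0.5213, 0.0397, 0.1673]
tool_rot: [2.019, -2.407, -0.0]
contact_force: [-1.0, -0.3, -1.8]
opening: 0.0424
grip_force: 71.4
```

Emit:
servo_tool(
  increments=[
    [[4.3,0,0,0,0],[3,0,0,0,0]],
  ],
)

```text
t: 7.25
tool_pos: [0.5213, 0.0397, 0.1673]
tool_rot: [2.019, -2.407, -0.0]
contact_force: [0.3, 0.8, -2.0]
opening: 0.0428
grip_force: 52.0
```

Emit:
servo_tool(
  increments=[
    [[4.33,0,0,0,0],[3,0,0,0,0]],
  ],
)

```text
t: 7.45
tool_pos: [0.5213, 0.0397, 0.1673]
tool_rot: [2.019, -2.407, -0.0]
contact_force: [-0.4, 1.0, -2.2]
opening: 0.0431
grip_force: 37.3
```

```bash
python3 -c "
from h import *
lip('s6')"
```

```text
pos [0.5213 0.0397 0.1673] xyaw -100.02 tilt 0.0 q [-0.07 -0.13  1.93  0.    1.34 -3.03] t 7.5
F [-0.18 -0.56 -2.52] open 0.0433 grip 37.3
20 (np.int64(181), np.int64(452)) 60 (np.int64(185), np.int64(449)) 100 (np.int64(189), np.int64(445)) 140 (np.int64(193), np.int64(442)) 180 (np.int64(196), np.int64(438)) 220 (np.int64(200), np.int64(435)) 260 (np.int64(425), np.int64(432)) red side 0
red wrist 2906 266.0 196.0
yel side 121 337.0 221.0
yel wrist 2602 376.0 199.0
grn side 125 346.0 208.0
grn wrist 3982 381.0 81.0
blu side 83 323.0 208.0
blu wrist 3157 494.0 290.0
```

Emit:
servo_tool(
  increments=[
    [[4.36,0,0,0,0],[3,0,0,0,0],[3,0,0,0,0]],
  ],
)

```text
t: 7.85
tool_pos: [0.5213, 0.0397, 0.1673]
tool_rot: [2.019, -2.407, 0.0]
contact_force: [0.2, 0.6, -1.3]
opening: 0.0431
grip_force: 23.4
```

```bash
python3 -c "
from h import *
lip('s7')"
```

```text
pos [0.5213 0.0397 0.1673] xyaw -100.02 tilt 0.0 q [-0.07 -0.13  1.93 -0.    1.34 -3.03] t 7.9
F [ 0.7   1.22 -2.17] open 0.0436 grip 23.4
20 (np.int64(181), np.int64(452)) 60 (np.int64(185), np.int64(449)) 100 (np.int64(189), np.int64(445)) 140 (np.int64(193), np.int64(442)) 180 (np.int64(196), np.int64(438)) 220 (np.int64(200), np.int64(435)) 260 (np.int64(425), np.int64(432)) red side 0
red wrist 2907 266.0 196.0
yel side 119 337.0 221.0
yel wrist 2593 376.0 199.0
grn side 121 346.0 208.0
grn wrist 3988 381.0 81.0
blu side 87 324.0 209.0
blu wrist 3140 495.0 290.0
```

Emit:
servo_tool(
  increments=[
    [[4.38,0,0,0,0],[4.38,0,0,0,0]],
  ],
)

```text
t: 8.15
tool_pos: [0.5213, 0.0397, 0.1673]
tool_rot: [-2.019, 2.407, 0.0]
contact_force: [0.3, -0.5, -2.1]
opening: 0.0438
grip_force: 9.0
```

Emit:
servo_tool(
  increments=[
    [[4.39,0,0,0,0],[4.39,0,0,0,0]],
  ],
)

```text
t: 8.35
tool_pos: [0.5213, 0.0397, 0.1673]
tool_rot: [2.019, -2.407, 0.0]
contact_force: [-0.5, 0.3, -2.9]
opening: 0.0443
grip_force: 3.9
```

```bash
python3 -c "
from h import *
lip('s8')"
```

```text
pos [0.5213 0.0398 0.1673] xyaw -100.03 tilt 0.0 q [-0.07 -0.13  1.93  0.    1.34 -3.03] t 8.4
F [ 0.17 -0.47 -2.41] open 0.0437 grip 3.9
20 None 60 None 100 None 140 (np.int64(232), np.int64(403)) 180 (np.int64(227), np.int64(407)) 220 (np.int64(223), np.int64(412)) 260 (np.int64(218), np.int64(416)) red side 0
red wrist 2198 274.0 240.0
yel side 60 329.0 233.0
yel wrist 1715 365.0 242.0
grn side 56 341.0 233.0
grn wrist 1602 357.0 149.0
blu side 0
blu wrist 3233 489.0 276.0
```

Emit:
servo_tool(
  increments=[
    [[3,0,0,0,0],[3,0,0,0,0]],
  ],
)

```text
t: 8.65
tool_pos: [0.5214, 0.0397, 0.1674]
tool_rot: [-2.019, 2.407, -0.0]
contact_force: [-0.2, -0.3, -1.4]
opening: 0.0435
grip_force: 21.9
```

```bash
python3 -c "
from h import *
lip('s9')
w=snap('wrist'); s=snap('side')
cv2.imwrite('pics/m9.png',cv2.cvtColor(np.hstack([cv2.resize(w['img'],(400,300)),cv2.resize(s['img'][170:290,270:430],(400,300))]),cv2.COLOR_RGB2BGR))"
```

```text
pos [0.5214 0.0397 0.1674] xyaw -100.02 tilt 0.01 q [-0.07 -0.13  1.93 -0.    1.34 -3.03] t 8.7
F [-0.21  0.02 -1.54] open 0.0437 grip 21.9
20 (np.int64(234), np.int64(264)) 60 None 100 None 140 (np.int64(232), np.int64(403)) 180 (np.int64(227), np.int64(407)) 220 (np.int64(223), np.int64(412)) 260 (np.int64(219), np.int64(417)) red side 21 318.0 248.0
red wrist 1427 274.0 85.0
yel side 18 311.0 235.0
yel wrist 1015 354.0 102.0
grn side 111 350.0 238.0
grn wrist 573 355.0 10.0
blu side 8 325.0 233.0
blu wrist 3427 466.0 220.0
```

View pics/m9.png

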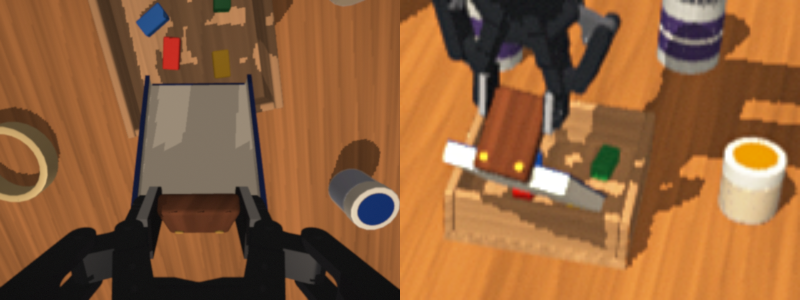

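All four stubs are in the box (wrist inset: blue, red, green and yellow on the box floor). The tray is empty, tilted about 40° and still held. I'll carry it back.

Emit:
servo_tool(
  increments=[
    [[3,0,0,-1.5,0],[3,0,0,-4,0],[3,-1,0,-6,0],[3,-3.5,0.4,-6,0],[3,-6.5,0.8,-6,0]],
  ],
)

```text
t: 9.35
tool_pos: [0.5258, 0.1054, 0.2302]
tool_rot: [-2.014, 2.407, -0.004]
contact_force: [0.8, 0.5, -1.9]
opening: 0.0436
grip_force: 21.9
```

Emit:
servo_tool(
  increments=[
    [[3,-4,0.5,0,0],[3,-8,1,0,0],[3,-11.5,1.5,0,0],[3,-14,1.8,0,0],[3,-14.8,2,0,0]],
  ],
)

```text
t: 9.85
tool_pos: [0.5309, 0.2567, 0.2286]
tool_rot: [-2.021, 2.403, 0.0]
contact_force: [-0.3, -1.0, -1.3]
opening: 0.0438
grip_force: 21.9
```

Emit:
servo_tool(
  increments=[
    [[3,0,0,2,0],[3,0,0,4,0],[3,0,0,6,0],[3,0,0,8,0],[3,0,0,9.5,0]],
  ],
)

```text
t: 10.35
tool_pos: [0.5311, 0.2544, 0.1324]
tool_rot: [-2.017, 2.407, 0.001]
contact_force: [-0.9, 10.5, 21.3]
opening: 0.0438
grip_force: 24.9
```

```bash
python3 -c "
from h import *
to((.53,.25,.053),-100)"
```

```text
pos [0.5311 0.2544 0.1324] xyaw -100.08 tilt 0.09 q [ 0.32  0.07  1.8   0.    1.27 -2.65] t 10.35
F [-0.95 10.53 21.28] open 0.0438 grip 24.9
shift cm [0.46 0.03 7.94] turn -0.08
```

Emit:
servo_tool(
  increments=[
    [[3,-1,0,-0.5,0],[3,-2,0,0.5,0],[3,-3.2,0,1.5,0],[3,-4.4,0,2.5,0],[3,-5.4,0,3.5,0]],
  ],
)

```text
t: 10.85
tool_pos: [0.5423, 0.3097, 0.0996]
tool_rot: [-2.016, 2.402, -0.002]
contact_force: [1.6, 1.5, 3.0]
opening: 0.0435
grip_force: 24.6
```

```bash
python3 -c "
from h import *
lip('s10')"
```

```text
pos [0.5409 0.31   0.0969] xyaw -99.94 tilt 0.13 q [ 0.4   0.19  1.74  0.    1.22 -2.57] t 10.9
F [0.11 1.56 1.69] open 0.0434 grip 24.6
20 None 60 (np.int64(211), np.int64(423)) 100 (np.int64(210), np.int64(424)) 140 (np.int64(210), np.int64(424)) 180 (np.int64(209), np.int64(425)) 220 (np.int64(209), np.int64(426)) 260 (np.int64(209), np.int64(426)) red side 123 321.0 243.0
red wrist 0
yel side 66 341.0 249.0
yel wrist 0
grn side 96 352.0 235.0
grn wrist 0
blu side 2 326.0 235.0
blu wrist 0
```

Emit:
servo_tool(
  increments=[
    [[3,-0.8,0,1,0],[3,-1.6,0,2,0],[3,-2.4,0,3,0],[3,-3,0,3.6,0],[3,-3.4,0,4,0]],
  ],
)

```text
t: 11.45
tool_pos: [0.5453, 0.3409, 0.0555]
tool_rot: [2.017, -2.405, -0.001]
contact_force: [-0.7, -0.4, 6.8]
opening: 0.0436
grip_force: 25.6
```

Emit:
servo_tool(
  increments=[
    [[3,-0.2,0,0.1,0],[3,-0.4,0,0.3,0]],
  ],
)

```text
t: 11.65
tool_pos: [0.5468, 0.3445, 0.0553]
tool_rot: [2.018, -2.405, 0.001]
contact_force: [-6.0, -4.7, 12.9]
opening: 0.0437
grip_force: 26.2
```

```bash
python3 -c "
from h import *
lip('s11')"
```

```text
pos [0.5472 0.3451 0.0553] xyaw -100.03 tilt 0.02 q [ 0.45  0.29  1.69 -0.    1.16 -2.52] t 11.7
F [-2.28 -0.04  4.65] open 0.0437 grip 25.2
20 (np.int64(182), np.int64(452)) 60 (np.int64(186), np.int64(449)) 100 (np.int64(190), np.int64(445)) 140 (np.int64(193), np.int64(442)) 180 (np.int64(196), np.int64(438)) 220 (np.int64(200), np.int64(435)) 260 (np.int64(424), np.int64(431)) red side 0
red wrist 0
yel side 0
yel wrist 0
grn side 0
grn wrist 0
blu side 0
blu wrist 500 256.0 229.0
```

The tray's rim profile in the wrist view matches the level one from before, so it is flat. I'll release it, rise and turn.

Emit:
servo_tool(
  increments=[
    [[5.5,0,0,0,0],[8.5,0,0,0,0],[8.5,0,0,0,0],[8.5,0,0,-1,0],[8.5,0,0,-4,0]],
  ],
)

```text
t: 12.25
tool_pos: [0.5444, 0.3437, 0.0912]
tool_rot: [2.014, -2.402, -0.003]
contact_force: [0.6, -0.6, 0.4]
opening: 0.085
grip_force: 0.0
```

Emit:
servo_tool(
  increments=[
    [[8.5,0,0,-4,0],[8.5,0,0,-8,8],[8.5,0,0,-12,16],[8.5,0,0,-12,24],[8.5,0,0,-12,32]],
  ],
)

```text
t: 12.75
tool_pos: [0.548, 0.3456, 0.2182]
tool_rot: [-1.267, 2.869, 0.0]
contact_force: [0.0, -0.1, -0.2]
opening: 0.085
grip_force: 0.0
```

Emit:
servo_tool(
  increments=[
    [[8.5,0,0,0,8.5],[8.5,0,0,0,17],[8.5,0,0,0,25.5],[8.5,0,0,0,34],[8.5,0,0,0,42.5]],
  ],
)

```text
t: 13.25
tool_pos: [0.5469, 0.345, 0.2151]
tool_rot: [-0.14, 3.138, 0.001]
contact_force: [-0.0, -0.1, 0.5]
opening: 0.085
grip_force: 0.0
```

```bash
python3 -c "
from h import *
import pickle
to((.6172,-.2539,.2),180)
T=pickle.load(open('s0.pkl','rb'))['top']; print('mug',onz(T,[(405,163)],.05),'knife',onz(T,[(466,215),(472,285)],.01))
s=snap('top'); save(s,'t12'); cv2.imwrite('pics/m12.png',cv2.cvtColor(cv2.resize(s['img'][200:360,130:370],None,fx=3.3,fy=3.3),cv2.COLOR_RGB2BGR))"
```

```text
pos [0.5469 0.345  0.2151] xyaw -174.88 tilt 0.05 q [ 0.45  0.13  1.59  0.    1.42 -1.21] t 13.25
F [-0.01 -0.09  0.53] open 0.085 grip 0.0
shift cm [ -1.65 -60.28   1.49] turn 5.12
mug [[ 0.74267294 -0.28096263  0.05      ]] knife [[ 0.61573495 -0.43821642  0.01      ]
 [ 0.43837805 -0.4435973   0.01      ]]
```

View pics/m12.png

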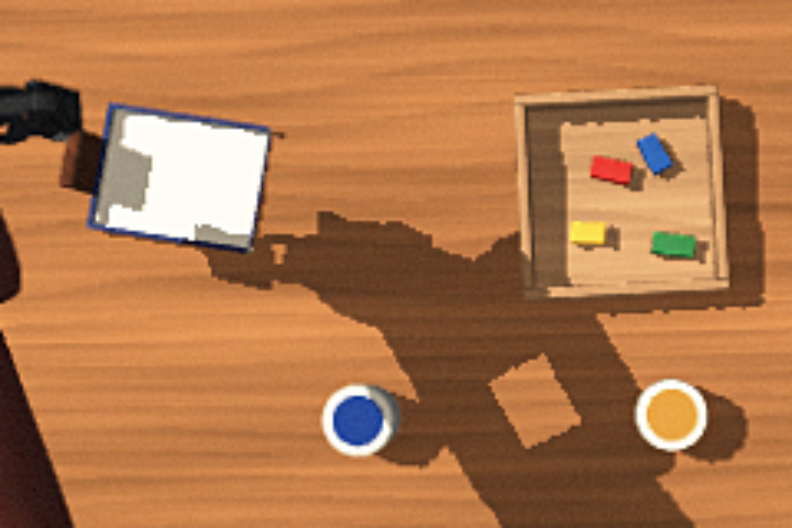

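The top view shows the empty tray lying flat at (180,180) in the crop, with all four stubs inside the box. Next is the first tin.

Emit:
servo_tool(
  increments=[
    [[8.5,-0.2,-4,0,0],[8.5,-0.3,-8.8,0,0],[8.5,-0.4,-13.5,0,0],[8.5,-0.6,-18.2,0,0],[8.5,-0.7,-23,0,0]],
  ],
)

```text
t: 13.8
tool_pos: [0.5758, 0.115, 0.2151]
tool_rot: [-0.155, 3.136, 0.0]
contact_force: [-0.1, 0.0, -0.4]
opening: 0.0851
grip_force: 0.0
```

Emit:
servo_tool(
  increments=[
    [[8.5,-0.2,-4.8,0,0],[8.5,-0.3,-9.5,0,0],[8.5,-0.4,-14.2,0,0],[8.5,-0.6,-19,0,0],[8.5,-0.7,-23.5,0,0]],
  ],
)

```text
t: 14.3
tool_pos: [0.6052, -0.1188, 0.2152]
tool_rot: [-0.153, 3.137, -0.001]
contact_force: [0.7, 0.7, -1.4]
opening: 0.0849
grip_force: 0.0
```

Emit:
servo_tool(
  increments=[
    [[8.5,-0.1,-4.5,0,1],[8.5,-0.2,-9,0,2],[8.5,-0.2,-12.5,1,3],[8.5,-0.3,-13.8,1.5,4],[8.5,-0.3,-13.8,1.5,5]],
  ],
)

```text
t: 14.8
tool_pos: [0.6207, -0.2548, 0.1983]
tool_rot: [0.01, -3.14, -0.002]
contact_force: [0.5, 0.6, -0.2]
opening: 0.0849
grip_force: 0.0
```

```bash
python3 -c "
from h import *
to((.6172,-.2539,.058),180)
s=snap('side'); save(s,'s13'); w=snap('wrist'); save(w,'w13')
h=cv2.cvtColor(w['img'],cv2.COLOR_RGB2HSV); m=cv2.inRange(h,np.array((118,40,20)),np.array((160,255,200)))
n,l,st,c=cv2.connectedComponentsWithStats(m)
for i in range(1,n):
  if st[i][4]>150: print(c[i].round(1),st[i],onz(w,[c[i]],.095).round(4))
t=snap('top');h=cv2.cvtColor(t['img'],cv2.COLOR_RGB2HSV)
z=np.zeros((480,640),np.uint8); z[200:300,130:240]=cv2.inRange(h,np.array((105,100,20)),np.array((130,255,140)))[200:300,130:240]
cs=max(cv2.findContours(z,0,2)[0],key=cv2.contourArea); r=cv2.minAreaRect(cs); q=onz(t,cv2.boxPoints(r),.014);print('tray',q.round(4))
z=onz(t,np.array([(108,102),(92,228),(250,250),(270,128)])/3.3+[130,200],.014); print(z.round(4),z.mean(0))
"
```

```text
pos [ 0.6207 -0.2548  0.1983] xyaw -179.64 tilt 0.11 q [-0.5   0.19  1.55  0.    1.4  -2.08] t 14.8
F [ 0.53  0.56 -0.2 ] open 0.0849 grip 0.0
shift cm [ 0.33  0.08 14.03] turn 0.36
[315.6 177.1] [284 172  65  16 185] [[ 0.5799 -0.2538  0.095 ]]
[315.8 237.5] [ 278  201   77   74 4484] [[ 0.6146 -0.2534  0.095 ]]
tray [[0.5255 0.342  0.014 ]
 [0.5711 0.3338 0.014 ]
 [0.5704 0.3302 0.014 ]
 [0.5248 0.3383 0.014 ]]
[[0.5936 0.3295 0.014 ]
 [0.4975 0.3412 0.014 ]
 [0.4784 0.2193 0.014 ]
 [0.5704 0.2037 0.014 ]] [0.53496931 0.27340325 0.014     ]
```

Emit:
servo_tool(
  increments=[
    [[8.5,0.4,0,4,0],[8.5,0.4,0,8,0],[8.5,0.4,0,11,0],[8.5,0.4,0,13,0],[8.5,0.4,0,13.8,0]],
  ],
  newtons=30,
)

```text
t: 15.45
tool_pos: [0.6161, -0.2511, 0.0589]
tool_rot: [0.017, -3.138, -0.004]
contact_force: [-0.6, 0.0, 0.2]
opening: 0.0847
grip_force: 0.0
```

Emit:
servo_tool(
  increments=[
    [[4,0,0,0,0],[4,0,0,0,0],[4,0,0,0,0],[4,0,0,0,0],[4,0,0,0,0]],
  ],
  newtons=30,
)

```text
t: 15.95
tool_pos: [0.6184, -0.254, 0.0632]
tool_rot: [-0.013, 3.139, -0.001]
contact_force: [-0.3, 0.8, 4.0]
opening: 0.0599
grip_force: 34.3
```

Emit:
servo_tool(
  increments=[
    [[4,0,0,0,0],[4,0,0,-1,0],[4,0,0,-3,0],[4,0,0,-4,0],[4,0,0,-4,0]],
  ],
  newtons=40,
)

```text
t: 16.45
tool_pos: [0.6181, -0.2543, 0.1031]
tool_rot: [-0.013, 3.139, -0.003]
contact_force: [0.8, -0.6, -2.4]
opening: 0.0602
grip_force: 44.4
```

```bash
cat >> h.py <<'E'
def weigh(n=8):
    F=[]
    for i in range(n): ctrl.get_image("wrist"); F.append(ctrl.get_obs()["contact_force"])
    print("mean F",np.mean(F,0).round(2),"se",(np.std(F,0)/n**.5).round(2))
E
python3 -c "
from h import *
weigh(10); to(None)"
```

```text
mean F [-0.07 -0.09 -3.86] se [0.11 0.18 0.12]
pos [ 0.6171 -0.2536  0.1008] xyaw -179.52 tilt 0.04 q [-0.5   0.28  1.62 -0.    1.24 -2.08] t 16.95
F [ 0.23  0.29 -3.65] open 0.06 grip 44.3
```

Emit:
servo_tool(
  increments=[
    [[4,0,0,1.5,0],[4,0,0,3,0],[4,0,0,3.7,0],[4,0,0,3.95,0],[4,0,0,3.95,0]],
  ],
)

```text
t: 17.45
tool_pos: [0.6173, -0.2536, 0.0632]
tool_rot: [0.013, -3.14, -0.001]
contact_force: [-5.1, 2.4, 7.9]
opening: 0.0598
grip_force: 45.2
```

Emit:
servo_tool(
  increments=[
    [[7,0,0,0,0],[8.5,0,0,0,0],[8.5,0,0,0,0],[8.5,0,0,0,0],[8.5,0,0,-3,0]],
  ],
)

```text
t: 17.95
tool_pos: [0.614, -0.252, 0.0864]
tool_rot: [0.013, -3.133, -0.008]
contact_force: [0.3, -0.1, -1.5]
opening: 0.0851
grip_force: 0.0
```

Emit:
servo_tool(
  increments=[
    [[8.5,0,0,-4,0],[8.5,0,0,-8,0],[8.5,0,0,-11,0],[8.5,0,0,-11,0]],
  ],
)

```text
t: 18.35
tool_pos: [0.6201, -0.2552, 0.209]
tool_rot: [-0.013, 3.132, -0.009]
contact_force: [-0.3, -0.6, 0.4]
opening: 0.0851
grip_force: 0.0
```

```bash
cat >> h.py <<'E'
def lids():
    w=snap("wrist"); h=cv2.cvtColor(w["img"],cv2.COLOR_RGB2HSV); m=cv2.inRange(h,np.array((118,40,20)),np.array((160,255,200)))
    n,l,st,c=cv2.connectedComponentsWithStats(m)
    for i in range(1,n):
        if st[i][4]>150: print(c[i].round(1),st[i],onz(w,[c[i]],.095).round(4))
E
python3 -c "
from h import *
to((.4338,-.3043,.2),180);lids();weigh(4)"
```

```text
pos [ 0.6201 -0.2552  0.209 ] xyaw -179.52 tilt 0.65 q [-0.5   0.18  1.55  0.    1.41 -2.08] t 18.35
F [-0.26 -0.56  0.44] open 0.0851 grip 0.0
shift cm [18.68 -4.75  0.74] turn 0.48
[320.1 172.4] [289 168  63  15 160] [[ 0.5791 -0.2538  0.095 ]]
[320.6 230.7] [ 284  196   74   71 4158] [[ 0.6139 -0.2531  0.095 ]]
mean F [-0.54  0.39 -1.01] se [0.13 0.24 0.38]
```

Emit:
servo_tool(
  increments=[
    [[8.5,3.5,-1,0,0],[8.5,8,-2.2,0,0],[8.5,12.5,-3.4,0,0],[8.5,16.5,-4.4,0,0],[8.5,18.5,-4.9,0.9,0]],
  ],
)

```text
t: 19.1
tool_pos: [0.4301, -0.3046, 0.1919]
tool_rot: [0.01, -3.14, -0.001]
contact_force: [1.0, -0.7, 0.4]
opening: 0.0849
grip_force: 0.0
```

Emit:
servo_tool(
  increments=[
    [[8.5,0,0,0,0],[8.5,0,0,0,0]],
  ],
)

```text
t: 19.3
tool_pos: [0.4323, -0.3038, 0.1915]
tool_rot: [0.012, -3.14, -0.003]
contact_force: [-0.4, 0.4, -0.9]
opening: 0.0851
grip_force: 0.0
```

```bash
python3 -c "
from h import *
to((.4338,-.3043,.06),180);lids();weigh(4)"
```

```text
pos [ 0.4323 -0.3038  0.1915] xyaw -179.57 tilt 0.12 q [-0.75 -0.13  1.89  0.    1.38 -2.33] t 19.3
F [-0.37  0.4  -0.88] open 0.0851 grip 0.0
shift cm [-0.16 -0.07 13.15] turn 0.43
[315.2 188.2] [282 182  71  21 247] [[ 0.3959 -0.3043  0.095 ]]
[316.4 251.1] [ 277  214   79   75 4643] [[ 0.4316 -0.3034  0.095 ]]
[369.4 401.5] [340 390  65  34 846] [[ 0.5325 -0.269   0.095 ]]
[373.4 422.9] [ 342  410   71   37 1092] [[ 0.549  -0.2656  0.095 ]]
mean F [ 0.17 -0.09  0.38] se [0.38 0.25 0.15]
```

Emit:
servo_tool(
  increments=[
    [[8.5,-0.1,0,4,0],[8.5,-0.1,0,8,0],[8.5,-0.1,0,11,0],[8.5,-0.1,0,12.8,0],[8.5,-0.1,0,13.1,0]],
  ],
  newtons=30,
)

```text
t: 20.05
tool_pos: [0.4326, -0.3025, 0.0588]
tool_rot: [0.014, -3.137, -0.006]
contact_force: [0.0, -0.1, 0.2]
opening: 0.0852
grip_force: 0.0
```

Emit:
servo_tool(
  increments=[
    [[4,0,0,0,0],[4,0,0,0,0],[4,0,0,0,0],[4,0,0,0,0],[4,0,0,0,0]],
  ],
  newtons=30,
)

```text
t: 20.55
tool_pos: [0.4348, -0.3051, 0.0636]
tool_rot: [-0.013, 3.139, -0.003]
contact_force: [0.6, 1.0, 5.3]
opening: 0.0589
grip_force: 32.9
```

Emit:
servo_tool(
  increments=[
    [[4,0,0,0,0],[4,0,0,-1,0],[4,0,0,-3,0],[4,0,0,-4,0],[4,0,0,-4,0]],
  ],
  newtons=40,
)

```text
t: 21.05
tool_pos: [0.4345, -0.305, 0.1037]
tool_rot: [-0.013, 3.139, -0.004]
contact_force: [0.5, 1.3, -1.5]
opening: 0.0585
grip_force: 43.4
```

```bash
python3 -c "
from h import *
weigh(10); to(None)"
```

```text
mean F [-0.09 -0.   -1.34] se [0.11 0.15 0.14]
pos [ 0.4335 -0.3041  0.1013] xyaw -179.53 tilt 0.05 q [-0.75 -0.03  1.96  0.    1.22 -2.33] t 21.55
F [ 0.2  -0.77 -1.03] open 0.0586 grip 43.4
```

The second tin weighs 1.3 N against 3.9 N, so it is the lighter. I'll stand it back and return to the first.

Emit:
servo_tool(
  increments=[
    [[4,0,0,1.5,0],[4,0,0,3,0],[4,0,0,3.7,0],[4,0,0,3.9,0],[4,0,0,3.9,0]],
  ],
)

```text
t: 22.05
tool_pos: [0.4334, -0.3038, 0.0636]
tool_rot: [0.013, -3.139, -0.004]
contact_force: [-4.9, 4.0, 10.8]
opening: 0.0587
grip_force: 43.8
```

Emit:
servo_tool(
  increments=[
    [[7,0,0,0,0],[8.5,0,0,0,0],[8.5,0,0,0,0],[8.5,0,0,0,0],[8.5,0,0,-3,0]],
  ],
)

```text
t: 22.55
tool_pos: [0.431, -0.3017, 0.0883]
tool_rot: [0.013, -3.134, -0.011]
contact_force: [0.7, -0.3, -0.3]
opening: 0.085
grip_force: 0.0
```

Emit:
servo_tool(
  increments=[
    [[8.5,0,0,-4,0],[8.5,0,0,-8,0],[8.5,0,0,-10.5,0],[8.5,0,0,-10.5,0]],
  ],
)

```text
t: 22.95
tool_pos: [0.4357, -0.3061, 0.203]
tool_rot: [-0.013, 3.135, -0.01]
contact_force: [-0.5, -0.0, 0.6]
opening: 0.0846
grip_force: 0.0
```

Emit:
servo_tool(
  increments=[
    [[8.5,-3.5,1,0,0],[8.5,-8,2.2,0,0],[8.5,-12.5,3.4,0,0],[8.5,-16.5,4.5,0,0],[8.5,-18.2,4.9,0,0]],
  ],
)

```text
t: 23.45
tool_pos: [0.6173, -0.2519, 0.1951]
tool_rot: [0.017, -3.14, -0.003]
contact_force: [-0.9, 0.0, -0.3]
opening: 0.0848
grip_force: 0.0
```

Emit:
servo_tool(
  increments=[
    [[8.5,0,0,0,0],[8.5,0,0,0,0]],
  ],
)

```text
t: 23.65
tool_pos: [0.6144, -0.2534, 0.1958]
tool_rot: [0.014, -3.139, -0.002]
contact_force: [-1.0, 0.2, 0.0]
opening: 0.0847
grip_force: 0.0
```

```bash
python3 -c "
from h import *
to((.6170,-.2537,.06),180);lids()
s=snap('side');h=cv2.cvtColor(s['img'],cv2.COLOR_RGB2HSV);m=cv2.inRange(h,np.array((115,50,20)),np.array((160,255,160)));n,l,st,c=cv2.connectedComponentsWithStats(m)
[print('side',c[i].round(1),st[i]) for i in range(1,n) if st[i][4]>60 and 360<c[i][0]<420 and 130<c[i][1]<210]"
```

```text
pos [ 0.6144 -0.2534  0.1958] xyaw -179.5 tilt 0.19 q [-0.5   0.18  1.56 -0.    1.4  -2.08] t 23.65
F [-1.02  0.19  0.01] open 0.0847 grip 0.0
shift cm [-0.3  -0.05 13.58] turn 0.5
[315.9 187.6] [282 182  68  18 221] [[ 0.5783 -0.2536  0.095 ]]
[316.1 249.2] [ 278  213   77   74 4486] [[ 0.6139 -0.2532  0.095 ]]
side [389.2 158. ] [380 153  19  11 159]
side [386.2 180.7] [375 173  25  13 153]
side [385.4 189.4] [374 183  25  11 145]
```

Emit:
servo_tool(
  increments=[
    [[8.5,-0.2,0,4,0],[8.5,-0.2,0,8,0],[8.5,-0.2,0,11,0],[8.5,-0.2,0,13,0],[8.5,-0.2,0,13.5,0]],
  ],
  newtons=30,
)

```text
t: 24.25
tool_pos: [0.6141, -0.2532, 0.0592]
tool_rot: [0.011, -3.136, -0.005]
contact_force: [-0.5, 0.4, 0.2]
opening: 0.0852
grip_force: 0.0
```

Emit:
servo_tool(
  increments=[
    [[4,0,0,0,0],[4,0,0,0,0],[4,0,0,0,0],[4,0,0,0,0],[4,0,0,0,0]],
  ],
  newtons=40,
)

```text
t: 24.75
tool_pos: [0.6182, -0.2544, 0.0648]
tool_rot: [-0.013, 3.139, -0.003]
contact_force: [-2.5, 0.0, 5.5]
opening: 0.0596
grip_force: 44.3
```

Emit:
servo_tool(
  increments=[
    [[4,0,0,0,0],[4,0,0,-1,0],[4,0,0,-4,0],[4,0,0,-8,0],[4,0,0,-11,0]],
  ],
  newtons=50,
)

```text
t: 25.25
tool_pos: [0.6172, -0.2534, 0.1741]
tool_rot: [0.013, -3.142, -0.001]
contact_force: [0.1, -0.5, -3.2]
opening: 0.0598
grip_force: 55.4
```

Emit:
servo_tool(
  increments=[
    [[4,0.2,1.5,0,0],[4,0.7,4.5,0,0],[4,1.3,8.5,0,0],[4,1.9,12.5,0,0],[4,2.5,16.5,0,0]],
  ],
)

```text
t: 25.75
tool_pos: [0.5886, -0.0861, 0.1696]
tool_rot: [0.013, -3.137, -0.003]
contact_force: [0.8, 0.9, -3.5]
opening: 0.0595
grip_force: 55.6
```

Emit:
servo_tool(
  increments=[
    [[4,0.6,4,0,0],[4,1.2,8,0,0],[4,1.8,12,0,0],[4,2.4,16,0,0],[4,3,20,0,0]],
  ],
)

```text
t: 26.25
tool_pos: [0.5566, 0.1131, 0.1698]
tool_rot: [0.014, -3.137, -0.001]
contact_force: [0.2, 0.0, -2.3]
opening: 0.0597
grip_force: 55.6
```

Emit:
servo_tool(
  increments=[
    [[4,0.6,4,0,0],[4,1.2,8,0,0],[4,1.8,11.5,0,0],[4,2.2,14,0,0],[4,2.4,15,0,0]],
  ],
)

```text
t: 26.75
tool_pos: [0.5311, 0.2629, 0.1698]
tool_rot: [0.018, -3.137, 0.001]
contact_force: [0.1, -2.1, -3.1]
opening: 0.0595
grip_force: 56.0
```

```bash
python3 -c "
from h import *
weigh(4); to((.535,.278,.165))
w=snap('wrist'); save(w,'w20'); t=snap('top'); save(t,'t20'); s=snap('side'); save(s,'s20')
h=cv2.cvtColor(s['img'],cv2.COLOR_RGB2HSV)
for nm,a,b in(('cream',(10,0,190),(40,60,255)),('rim',(105,120,20),(130,255,140)),('violet',(118,40,20),(160,255,160))):
  m=cv2.inRange(h,np.array(a),np.array(b)); z=np.zeros_like(m); z[150:400,200:380]=m[150:400,200:380]
  n,l,st,c=cv2.connectedComponentsWithStats(z); print(nm,[(c[i].round(0).tolist(),st[i].tolist()) for i in range(1,n) if st[i][4]>60])"
```

```text
mean F [-0.1  -0.23 -3.71] se [0.05 0.22 0.43]
pos [0.5332 0.2599 0.1714] xyaw -179.52 tilt 0.14 q [ 0.33  0.04  1.76 -0.    1.34 -1.25] t 26.95
F [-0.17  0.36 -2.68] open 0.0598 grip 56.0
shift cm [-0.19  1.81  0.64] turn None
cream [([272.0, 326.0], [260, 318, 24, 14, 123]), ([278.0, 362.0], [245, 335, 66, 64, 2022])]
rim [([246.0, 359.0], [230, 329, 37, 56, 115]), ([299.0, 372.0], [283, 346, 32, 54, 99])]
violet [([285.0, 274.0], [278, 264, 14, 19, 158]), ([284.0, 307.0], [264, 296, 33, 18, 193]), ([278.0, 318.0], [259, 308, 38, 17, 291])]
```

```bash
python3 -c "
from h import *
s=snap('side')
q=onz(s,[(266,329),(231,384),(284,399),(314,346)],.014);print(q.round(4)); b=(q[1]+q[2])/2; f=(q[0]+q[3])/2; print(b+(f-b)*60/125, np.linalg.norm(f-b))"
```

```text
[[0.5718 0.2074 0.014 ]
 [0.59   0.3345 0.014 ]
 [0.5    0.3395 0.014 ]
 [0.4804 0.2227 0.014 ]]
[0.53591654 0.27846951 0.014     ] 0.12344190181659778
```

Emit:
servo_tool(
  increments=[
    [[4,-0.1,0.6,0.2,0],[4,-0.2,1.3,0.4,0],[4,-0.2,1.8,0.5,0],[4,-0.2,1.8,0.5,0],[4,-0.2,1.8,0.5,0]],
  ],
)

```text
t: 27.65
tool_pos: [0.5358, 0.2789, 0.1677]
tool_rot: [0.014, -3.141, 0.0]
contact_force: [-0.7, -0.2, -3.6]
opening: 0.0595
grip_force: 56.0
```

```bash
python3 -c "
from h import *
weigh(4);to((.535,.278,.166))"
```

```text
mean F [ 0.07 -0.08 -3.44] se [0.13 0.24 0.1 ]
pos [0.5359 0.2786 0.1679] xyaw -179.53 tilt 0.0 q [ 0.36  0.07  1.74 -0.    1.34 -1.22] t 27.85
F [ 0.43 -0.65 -3.5 ] open 0.0593 grip 56.0
shift cm [ 0.09 -0.05  0.19] turn None
```

The tin is over the tray's middle, at (0.536, 0.279) against a tray middle of (0.536, 0.278). Its underside is about 10 cm above the floor.

```bash
python3 -c "
from station import ctrl
print(ctrl.finish_job())"
```

```text
the job is handed in; nothing more can be done
None
```

The job is handed in: all four stubs are in the box, the empty tray is flat on the table, the lighter tin (about 1.3 N) is upright again, and the heavier one (about 3.9 N) is held upright about 10 cm above the tray's middle.

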